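Tip the whetstone down and push it to the stop

ROBOT

A 6-joint arm with a two-finger parallel gripper is mounted at the origin on the work surface; the furniture and walls round the work are solid. World frame = base frame: x ahead of the robot, y to its left, z up, the work surface at z = 0. Lengths are in m, angles in degrees, forces in N, time in s.
With the tool pointing down it reaches from about 0.375 to 0.9 m from the base axis. Payload 3.1 kg.
Tool frame: the origin (TCP) lies on the centre line of the jaws, within the pads' length; the fingertips stand 25 mm ahead of it and the grasp point (between the pads) lies 6 mm ahead of it; z points along the fingers, y is the line along which they close (so a half turn about z gives the same grasp; the last joint's range is limited). The gripper opens to 87 mm and grips with 3 to 60 N. Pads are 19 mm wide; open, the fingers measure 117 mm over their backs; the gripper's body (75 mm by 190 mm) begins 51 mm behind the grasp point.
Start: joints at [64.601, 30.224, 82.088, -0, 67.689, -10.227], TCP at [0.164, 0.603, 0.248] pointing down, gripper open.
Joint ranges: [-176.69, 176.69], [-43.24, 126.21], [12.49, 139.97], [-82, 262], [0, 151.66], [-163.58, 163.58]. Speed limits (degrees/s): [159.86, 159.86, 180, 180, 180, 180].

INTERFACE

Orientations are given as a 3x3 rotation matrix whose columns are the frame's x, y, z axes.
In Python, from rig import * gives the robot as it stands.
- The arm moves only by the tool step_arm, never from a script. Its argument "steps" is a list of rows, each a list of 7 numbers: the shift along the tool's x, y, z normalised to -1 to 1, where 1 is 0.3 m, then the turn, a rotation vector about the tool's x, y, z normalised to -1 to 1, where 1 is 45 degrees, then the gripper's target within -1 to 1 (shut at 1, half-way at 0, fully open at -1). A call has 1 to 8 rows; each row is the pose to reach, as a shift and turn from the pose commanded when the call began, along the tool's axes at that moment; what a row does not reach only later rows make up. A row lasts 1/12 s, in which the tool goes at most 41.7 mm and 7.16 degrees, less where a joint would pass 70% of its speed; a pose out of reach is approached as far as the arm can. A call with a number of a shift or a turn outside -1 to 1 is refused whole. A call with a gripper value outside its range is refused whole. The fingers move at their own pace and stop on an object; the grip force is fixed at half the most. Time passes only in rows, so rows that repeat a pose let the fingers close. It gives the time, the measured TCP pose, the force, the opening and the grip force at its end, in the units of the state.
- read_state(): the state, without advancing time (a new reading comes with each control period).
- capture(name): name is "scene" or "top"; returns a dict with "image" (480x640x3 uint8, red, green, blue), "vertical_fov" (degrees; the focal length in pixels is half the picture's height over the tangent of half this angle, whatever the lens; pixels are square), "cx", "cy" (the principal point, pixels), "world_from_camera" (4x4, takes a point from camera to world coordinates). Camera axes: x right, y down, z forward; pixel columns grow to the right and rows downward; lengths in m; the calibration is good to about 2 mm. A picture is of the moment at which its call begins. There is no depth.
- hand_in(): hands the job in; it is judged then, once.
The state is a dict: "time_s": time; "joint_positions": joint angles; "qvel": joint speeds; "tau": joint torques, N m; "position": TCP position; "tcp_rot": TCP orientation; "force": force on the tool from outside, world axes, zero at the start; "moment": the same for the moment, N m; "opening": opening from 0.0 (shut) to 1.0 (fully open); "grasp_force": force on a finger pad.
Only numpy, scipy, OpenCV 4.12 (cv2) and the standard library are available. Lean on these libraries where they do the work, as an engineer would, in place of code of your own. Each camera call takes 0.05 s, during which the arm holds its last target. There are 200 camera calls.

TASK

The two-coloured whetstone stands on its long edge on the honing board. Push it over with the fingertips so that it lies flat with its orange side up, and only then push it along the board until its end is flush against the dark wooden stop. Do not pick the stone up at any time, leave the scissors, the black pot and the wooden lid where they are, and finish clear of everything.

Things in the scene. Friction and masses are not known exactly. Their poses are not given: they have to be found in the camera images.
- stone: Loose whetstone, 150 x 25 x 60 mm along its own x, y, z, about 0.5 kg; origin at the block's centre. x: its length; +y: out of the ORANGE big face (-y: dark grey face); z: up while it stands. Starts standing on a long edge, x within 0.12 rad of the board's x, its end 35 to 80 mm short of the stop. Pushed on the orange face near the top it tips to the grey side, orange up; then own y is up, it is 25 mm thick.
- board: Fixed honing board, 260 (x) x 150 (y) mm, brown wood faced with black rubber, whose top is 14 mm above the bench. Origin: centre of its underside, on the bench. The stop is a dark wooden strip with brass screws across the +x end: inner face at x = +110 mm, top 10 mm above the rubber. Stone flat against the stop: its centre at x = +35 mm. The standing stone's orange face looks to +y.
- shears: Loose scissors with green handles, 132 x 140 x 8 mm, lying on the bench to the right of the board's near end; origin at the centre of the underside. To be left alone.
- pot: Loose black pot, 76 mm across, 62 mm high, beside the board on its -y side; origin at the centre of the underside. To be left alone.
- lid: Loose turned wooden lid lying open side up, 86 mm across, 26 mm high, beside the board on its +y side; origin at the centre of the underside. To be left alone.
Not all that is in view belongs to the job. Leave any green or purple look-alike of the stone alone.

How it is judged (in metres and radians):
On the way:
1. the stone lies flat on the board, orange side up, still short of the stop (by more than 15 mm) (angle between stone's own y axis and vertical below 0.12 rad and x of stone in the frame of board below 0.02 m and height (world z) of stone below 0.0305 m), for 0.2 s.
At the end, for the whole second after the job is handed in: The stone lies at rest flat on the rubber (within 0.12 rad), orange side up, its end against the stop: its centre within 6 mm of 35 mm along the board's x, its length within 0.1 rad of the board's x, its centre no more than 60 mm off the board's middle line (angle between stone's own y axis and vertical below 0.12 rad and height (world z) of stone between 0.023 and 0.0305 m and x of stone in the frame of board between 0.029 and 0.041 m and y of stone in the frame of board between -0.06 and 0.06 m and angle between the x axis of stone and the x axis of board, either way round below 0.1 rad and linear speed of stone below 0.01 m/s); the robot touches nothing.
It fails at once if the stone is lifted (its centre more than 42 mm above the rubber, or more than 30 mm while lying flat) (height (world z) of stone above 0.056 m or (angle between stone's own y axis and vertical below 0.3 rad and height (world z) of stone above 0.044 m)).
It fails at once if the stone is tipped the wrong way, orange side down (angle between stone's own y axis and vertical above 2.4 rad).
It fails at once if the scissors is shoved or knocked (moved more than 20 mm) (distance of shears from where it was at the start of the episode above 0.02 m).
It fails at once if the black pot is shoved or knocked (moved more than 20 mm) (distance of pot from where it was at the start of the episode above 0.02 m).
It fails at once if the wooden lid is shoved or knocked (moved more than 20 mm) (distance of lid from where it was at the start of the episode above 0.02 m).
It also fails if it takes over 48 s, if anything falls off the work surface, if the arm or the gripper's body presses on something with over 40 N, if the wrist force passes 120 N, or if a joint passes its speed limit or range.

## Working session

There is one attempt and no reset: what is moved stays moved. The work goes in short steps, Python scripts to look and compute and a tool call to move; the robot and the scene stay as the last step left them, time stands still between calls to the robot, and variables do not carry over. Pictures are saved under pics/ and viewed, at most 10 in all, crops included, and the job is handed in when it is done.

Besides the shell and the picture viewer there is one more tool, called as name(argument=value, ...) on one line, values as JSON. step_arm: Moves the arm, as the interface text tells. Scaled input: -1 to 1 covers 0.3 m each way for a shift and 45 degrees each way for a turn. Its arguments: {"type":"object","properties":{"steps":{"type":"array"}},"required":["steps"]}

```bash
mkdir -p pics
cat > h.py <<'E'
from rig import *
import numpy as np, cv2
def ray(c,u,v,z):
    f=240/np.tan(np.radians(c["vertical_fov"]/2)); T=np.array(c["world_from_camera"])
    d=T[:3,:3]@np.array([(u-c["cx"])/f,(v-c["cy"])/f,1]); o=T[:3,3]
    return o+d*(z-o[2])/d[2]
def proj(c,p):
    f=240/np.tan(np.radians(c["vertical_fov"]/2)); T=np.linalg.inv(np.array(c["world_from_camera"]))
    q=T[:3,:3]@np.array(p)+T[:3,3]; return (c["cx"]+f*q[0]/q[2],c["cy"]+f*q[1]/q[2])
def snap(n,f):
    c=capture(n); cv2.imwrite("pics/"+f,np.ascontiguousarray(c["image"][:,:,::-1])); return c
E
python3 - <<'E'
from h import *
for n in("scene","top"):
    c=snap(n,n+"0.png"); print(n,c["vertical_fov"],c["cx"],c["cy"],np.round(c["world_from_camera"],3).tolist())
s=read_state();print(s["time_s"],s["position"],np.round(s["tcp_rot"],3).tolist())
E
```

```text
scene 44.71152506600777 314.26796399190835 232.03738015438043 [[0.435, 0.387, -0.813, 1.659], [0.9, -0.161, 0.405, -0.665], [0.025, -0.908, -0.419, 0.699], [0.0, 0.0, 0.0, 1.0]]
top 45.04625293342369 324.25358175164814 252.86968913804998 [[-0.021, -0.993, 0.115, 0.262], [-1.0, 0.021, -0.001, -0.042], [-0.001, -0.115, -0.993, 1.506], [0.0, 0.0, 0.0, 1.0]]
0.1 [0.16328101 0.60267529 0.24666112] [[-0.965, 0.262, -0.001], [0.262, 0.965, -0.002], [0.0, -0.002, -1.0]]
```

View pics/scene0.png

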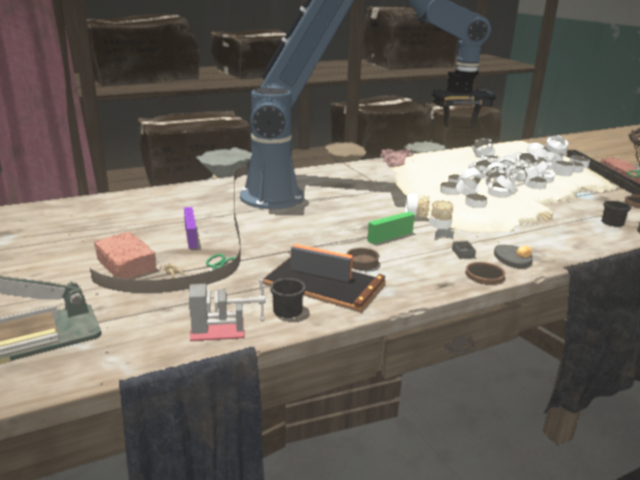

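View pics/top0.png

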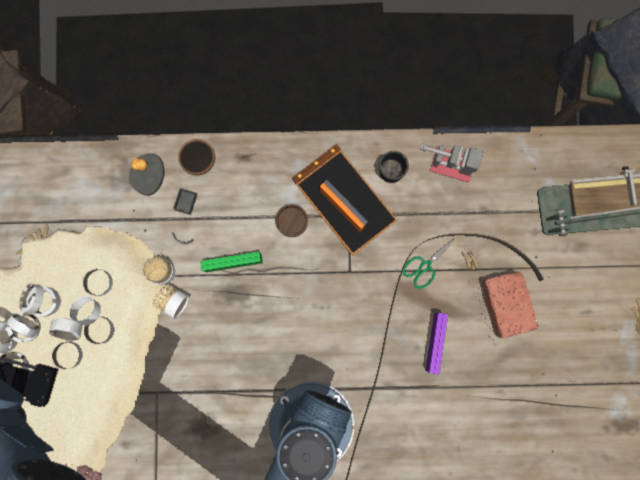

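Run:
```python
import cv2
i=cv2.imread("pics/top0.png")[135:265,260:420]; cv2.imwrite("pics/c0.png",cv2.resize(i,None,fx=4.5,fy=4.5,interpolation=cv2.INTER_CUBIC))
```

```text
(no output)
```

View pics/c0.png

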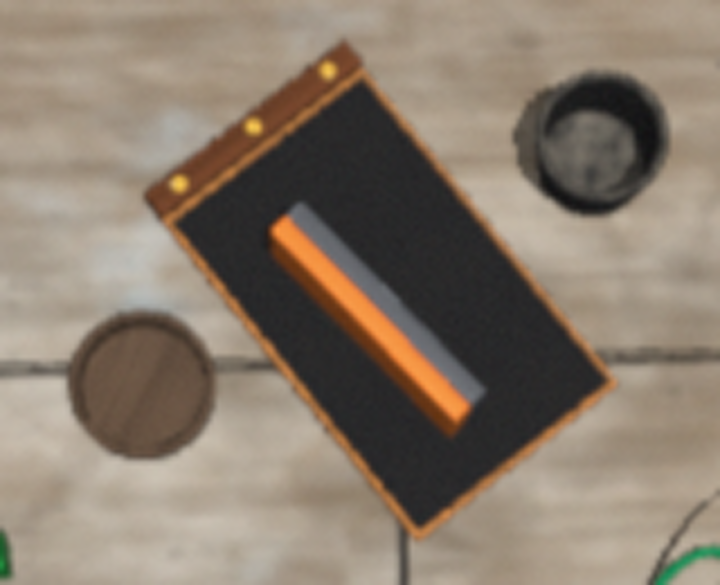

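Run:
```python
from h import *
c=capture("top")
P=lambda x,y,z: ray(c,260+(x+.5)/4.5-.5,135+(y+.5)/4.5-.5,z)
nl,nr=P(418,537,.014),P(615,382,.014)
fl,fr=P(170,217,.014),P(368,75,.014)
ol,orr=P(148,193,.024),P(345,40,.024)
for n,p in zip("nl nr fl fr ol or".split(),(nl,nr,fl,fr,ol,orr)): print(n,np.round(p,4))
bx=(ol+orr-nl-nr)[:2]; print("len",np.linalg.norm(bx)/2,"wid",np.linalg.norm(nl-nr),np.linalg.norm(ol-orr))
bx/=np.linalg.norm(bx); by=np.array([-bx[1],bx[0]]); 
yaw=np.degrees(np.arctan2(bx[1],bx[0])); o=((ol+orr+nl+nr)/4)[:2]
wy=(nl-nr+ol-orr)[:2]; print("yaw",yaw,"yaw from widths",np.degrees(np.arctan2(wy[1],wy[0]))-90,"o",o)
for n,(x,y) in dict(A=(272,228),B=(300,203),C=(485,390),D=(460,415)).items():
    p=P(x,y,.074)[:2]; print(n,np.round(p,4),"board",np.round([(p-o)@bx,(p-o)@by],4))
for n,(x,y,z) in dict(lid=(142,385,.026),pot=(603,142,.062)).items():
    p=P(x,y,z)[:2]; print(n,np.round(p,4),"board",np.round([(p-o)@bx,(p-o)@by],4))
```

```text
nl [ 0.4307 -0.1166  0.014 ]
nr [ 0.5188 -0.2333  0.014 ]
fl [0.622  0.0234 0.014 ]
fr [ 0.7048 -0.0944  0.014 ]
ol [0.6341 0.0355 0.024 ]
or [ 0.7232 -0.0811  0.024 ]
len 0.254443361910089 wid 0.14621253060694234 0.1467966740875151
yaw 36.7332816830402 yaw from widths 37.22277866698762 o [ 0.57668671 -0.0988894 ]
A [ 0.6    -0.0364] board [0.0561 0.0362]
B [ 0.614  -0.0524] board [0.0577 0.015 ]
C [ 0.5055 -0.1531] board [-0.0895 -0.0009]
D [ 0.4917 -0.1388] board [-0.092   0.0189]
lid [0.5207 0.0405] board [0.0385 0.1452]
pot [ 0.6487 -0.2252] board [-0.0178 -0.1443]
```

step_arm(steps=[[-0.667, -0.707, 0, 0, 0, 0.7, -1], [-0.667, -0.707, 0, 0, 0, 0.7, -1], [-0.667, -0.707, 0, 0, 0, 0.7, -1], [-0.667, -0.707, 0, 0, 0, 0.7, -1], [-0.667, -0.707, 0, 0, 0, 0.7, -1], [-0.667, -0.707, 0, 0, 0, 0.7, -1], [-0.667, -0.707, 0, 0, 0, 0.7, -1], [-0.667, -0.707, 0, 0, 0, 0.7, -1]])

```text
time_s: 0.82
position: [0.3037, 0.3406, 0.2473]
tcp_rot: [[-0.681, 0.732, -0.0], [0.732, 0.681, -0.004], [-0.003, -0.003, -1.0]]
force: [0.2, 0.6, -0.2]
opening: 1.0
grasp_force: 0.0
```

step_arm(steps=[[-0.733, -0.2, 0, 0, 0, 0, -1], [-0.733, -0.2, 0, 0, 0, 0, -1], [-0.733, -0.2, 0, 0, 0, 0, -1], [-0.733, -0.2, 0, 0, 0, 0, -1], [-0.733, -0.2, 0, 0, 0, 0, -1], [-0.733, -0.2, 0, 0, 0, 0, -1], [-0.733, -0.2, 0, 0, 0, 0, -1]])

```text
time_s: 1.4
position: [0.4112, 0.1422, 0.2477]
tcp_rot: [[-0.682, 0.731, 0.002], [0.731, 0.682, -0.001], [-0.002, 0.001, -1.0]]
force: [-0.1, 1.1, -0.1]
opening: 0.999
grasp_force: 0.0
```

step_arm(steps=[[-0.733, -0.2, 0, 0, 0, 0, -1], [-0.733, -0.2, 0, 0, 0, 0, -1], [-0.733, -0.2, 0, 0, 0, 0, -1], [-0.733, -0.2, 0, 0, 0, 0, -1], [-0.733, -0.2, 0, 0, 0, 0, -1], [-0.733, -0.2, 0, 0, 0, 0, -1], [-0.733, -0.2, 0, 0, 0, 0, -1], [-0.733, -0.2, 0, 0, 0, 0, -1]])

```text
time_s: 2.07
position: [0.5156, -0.0556, 0.247]
tcp_rot: [[-0.685, 0.728, -0.001], [0.728, 0.685, 0.001], [0.002, -0.0, -1.0]]
force: [-0.2, 0.4, 0.4]
opening: 1.001
grasp_force: 0.0
```

step_arm(steps=[[0, 0, 0.533, 0, 0, 0, -1], [0, 0, 0.533, 0, 0, 0, -1], [0, 0, 0.533, 0, 0, 0, -1], [0, 0, 0.533, 0, 0, 0, -1], [0, 0, 0.533, 0, 0, 0, -1], [0, 0, 0.533, 0, 0, 0, -1]])

```text
time_s: 2.57
position: [0.5134, -0.0537, 0.0863]
tcp_rot: [[-0.688, 0.726, -0.006], [0.726, 0.688, 0.002], [0.006, -0.003, -1.0]]
force: [0.4, 0.8, 0.7]
opening: 1.001
grasp_force: 0.0
```

step_arm(steps=[[-0.03, 0, 0, 0, 0, 0, -1], [-0.06, 0, 0, 0, 0, 0, -1], [-0.08, 0, 0, 0, 0, 0, -1], [-0.09, 0, 0, 0, 0, 0, -1], [-0.1, 0, 0, 0, 0, 0, -1], [-0.11, 0, 0, 0, 0, 0, -1], [-0.12, 0, 0, 0, 0, 0, -1], [-0.13, 0, 0, 0, 0, 0, -1]])

```text
time_s: 3.23
position: [0.5423, -0.0847, 0.0878]
tcp_rot: [[-0.686, 0.727, -0.0], [0.727, 0.686, 0.0], [0.0, -0.0, -1.0]]
force: [-0.0, -0.4, 0.9]
opening: 0.993
grasp_force: 0.5
```

Run:
```python
from h import *
s=snap("scene","s1.png")["image"][200:330,220:420,::-1];t=snap("top","t1.png")["image"][115:270,230:430,::-1]
t=cv2.resize(t,(400,310),interpolation=2);s=cv2.resize(s,(400,260),interpolation=2)
cv2.imwrite("pics/c1.png",np.vstack([s,t]))
```

```text
(no output)
```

View pics/c1.png

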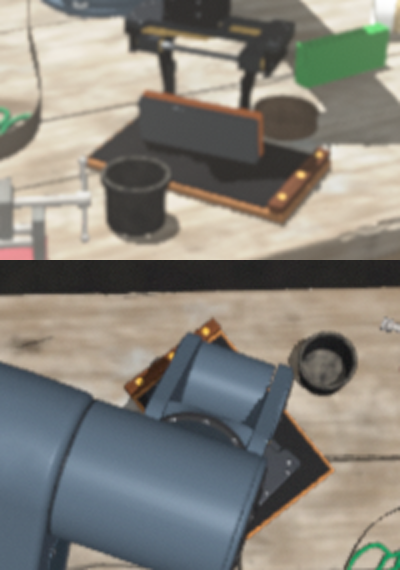

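The scene view (top part of the picture) shows both fingertips against the orange side, near the stone's top edge. The stone is starting to lean toward the pot side, so I'll keep pushing.

step_arm(steps=[[-0.01, 0, 0, 0, 0, 0, -1], [-0.02, 0, 0, 0, 0, 0, -1], [-0.03, 0, 0, 0, 0, 0, -1], [-0.04, 0, 0, 0, 0, 0, -1], [-0.05, 0, 0, 0, 0, 0, -1], [-0.06, 0, 0, 0, 0, 0, -1], [-0.06, 0, 0, 0, 0, 0, -1], [-0.06, 0, 0, 0, 0, 0, -1]])

```text
time_s: 4.0
position: [0.5549, -0.0978, 0.0876]
tcp_rot: [[-0.686, 0.728, 0.0], [0.728, 0.686, -0.0], [-0.0, 0.0, -1.0]]
force: [-0.9, 0.3, 0.9]
opening: 0.999
grasp_force: 0.0
```

Run:
```python
from h import *
s=snap("scene","s2.png")["image"][200:330,220:420,::-1]
cv2.imwrite("pics/c2.png",cv2.resize(s,None,fx=2,fy=2,interpolation=2))
```

```text
(no output)
```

View pics/c2.png

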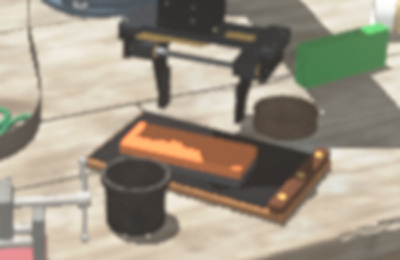

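step_arm(steps=[[0, 0, -0.3, 0, 0, 0, 0], [0, 0, -0.3, 0, 0, 0, 0], [0, -0.5, -0.3, 0, 0, 1, 0], [0, -0.5, -0.3, 0, 0, 1, 0], [0, -0.5, -0.3, 0, 0, 1, 0], [0, -0.5, -0.3, 0, 0, 1, 0], [0, -0.5, -0.3, 0, 0, 1, 0], [0, -0.5, -0.3, 0, 0, 1, 0]])

```text
time_s: 4.72
position: [0.4442, -0.2015, 0.1779]
tcp_rot: [[0.003, 1.0, -0.0], [1.0, -0.003, 0.0], [0.0, -0.0, -1.0]]
force: [0.3, -0.3, 0.3]
opening: 0.527
grasp_force: 0.0
```

step_arm(steps=[[0, 0, 0, 0, 0, 1, 0], [0, 0, 0, 0, 0, 1, 0], [0, 0, 0, 0, 0, 1, 0], [0, 0, 0, 0, 0, 1, 0], [0, 0, 0, 0, 0, 1, 0], [0, 0, 0, 0, 0, 1, 0], [0, 0, 0, 0, 0, 1, 0], [0, 0, 0, 0, 0, 1, 0]])

```text
time_s: 5.38
position: [0.4454, -0.2003, 0.1777]
tcp_rot: [[0.703, 0.711, -0.0], [0.711, -0.703, 0.0], [-0.0, -0.0, -1.0]]
force: [-0.1, -0.1, -0.1]
opening: 0.501
grasp_force: 0.0
```

Run:
```python
from h import *
c=snap("top","t3.png");i=c["image"][135:265,260:420,::-1]
cv2.imwrite("pics/c3.png",cv2.resize(i,None,fx=4.5,fy=4.5,interpolation=2))
s=read_state();print(s["position"],np.round(s["tcp_rot"],3).tolist(),s["opening"])
```

```text
[ 0.44542711 -0.20030152  0.17765212] [[0.702, 0.712, -0.0], [0.712, -0.702, 0.0], [-0.0, -0.0, -1.0]] 0.5004566149525422
```

View pics/c3.png

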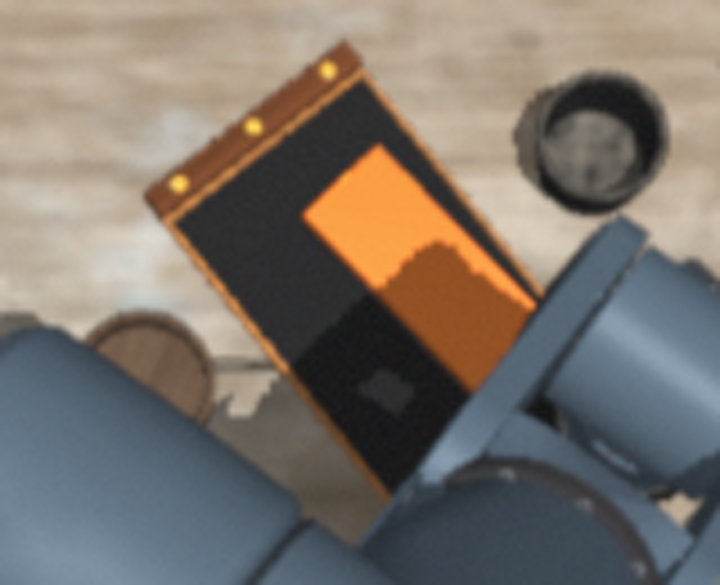

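The stone lies flat, orange up, with its far-end corners at about (303,215) and (380,146) in the crop. It is clear of the stop and yawed a little. Next I'll work out its pose.

Run:
```python
from h import *
c=capture("top")
P=lambda x,y,z: ray(c,260+(x+.5)/4.5-.5,135+(y+.5)/4.5-.5,z)[:2]
o=np.array([.577,-.099]);a=np.radians(37);bx=np.array([np.cos(a),np.sin(a)]);by=np.array([-bx[1],bx[0]])
L,R,L2,R2=[P(*q,.039) for q in((303,215),(380,146),(475,390),(540,300))]
B=lambda p:np.round([(p-o)@bx,(p-o)@by],4)
print([B(q) for q in(L,R,L2,R2)])
d=(L-L2)/np.linalg.norm(L-L2); w=(R-R2)/np.linalg.norm(R-R2); print(np.degrees(np.arctan2(d[1],d[0])),np.degrees(np.arctan2(w[1],w[0])))
e=d+w; e/=np.linalg.norm(e); ctr=(L+R)/2-.075*e; near=(L+R)/2-.15*e
print("ctr",ctr,B(ctr),"near",near,B(near))
t=near-.06*bx+0*by; s=read_state(); R_=np.array(s["tcp_rot"]); print("start",t,"shift tool",R_.T@(np.r_[t,.05]-s["position"])/.3)
```

```text
[array([0.0577, 0.0126]), array([ 0.0622, -0.0474]), array([-0.083 , -0.0014]), array([-0.0653, -0.0633])]
42.69480147992877 44.09712942365025
ctr [ 0.58086144 -0.12834869] [-0.0146 -0.0258] near [ 0.52636471 -0.17987642] [-0.0891 -0.0341]
start [ 0.47844658 -0.21598532] shift tool [0.04002234 0.11500073 0.4255278 ]
```

step_arm(steps=[[0.04, 0.1, 0, 0, 0, 0.185, 0.3], [0.04, 0.1, 0.1, 0, 0, 0.185, 0.3], [0.04, 0.1, 0.2, 0, 0, 0.185, 0.3], [0.04, 0.1, 0.3, 0, 0, 0.185, 0.3], [0.04, 0.1, 0.38, 0, 0, 0.185, 0.3], [0.04, 0.1, 0.425, 0, 0, 0.185, 0.3], [0.04, 0.1, 0.425, 0, 0, 0.185, 0.3], [0.04, 0.1, 0.425, 0, 0, 0.185, 0.3]])

```text
time_s: 6.15
position: [0.4751, -0.2128, 0.0496]
tcp_rot: [[0.798, 0.603, -0.001], [0.603, -0.798, 0.001], [-0.001, -0.002, -1.0]]
force: [-0.5, -0.8, 0.2]
opening: 0.35
grasp_force: 0.0
```

step_arm(steps=[[0.05, 0, 0, 0, 0, 0, 0.3], [0.1, 0, 0, 0, 0, 0, 0.3], [0.13, 0, 0, 0, 0, 0, 0.3], [0.15, 0, 0, 0, 0, 0, 0.3], [0.165, 0, 0, 0, 0, 0, 0.3], [0.18, 0, 0, 0, 0, 0, 0.3], [0.195, 0, 0, 0, 0, 0, 0.3], [0.21, 0, 0, 0, 0, 0, 0.3]])

```text
time_s: 6.82
position: [0.5248, -0.175, 0.0503]
tcp_rot: [[0.798, 0.602, -0.002], [0.602, -0.798, 0.0], [-0.001, -0.002, -1.0]]
force: [-4.2, -2.1, 1.8]
opening: 0.351
grasp_force: 2.0
```

Run:
```python
from h import *
s=snap("scene","s4.png")["image"][200:330,220:420,::-1]
cv2.imwrite("pics/c4.png",cv2.resize(s,None,fx=3,fy=3,interpolation=2))
```

```text
(no output)
```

View pics/c4.png

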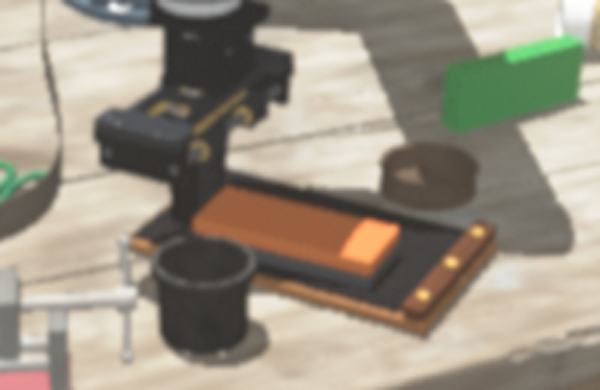

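The fingers are against the stone's near end and it is sliding straight, with about 38 mm left to the stop.

step_arm(steps=[[0.015, 0, 0, 0, 0, 0, 0.3], [0.03, 0, 0, 0, 0, 0, 0.3], [0.045, 0, 0, 0, 0, 0, 0.3], [0.06, 0, 0, 0, 0, 0, 0.3], [0.075, 0, 0, 0, 0, 0, 0.3], [0.09, 0, 0, 0, 0, 0, 0.3], [0.1, 0, 0, 0, 0, 0, 0.3], [0.11, 0, 0, 0, 0, 0, 0.3]])

```text
time_s: 7.53
position: [0.5526, -0.155, 0.0501]
tcp_rot: [[0.798, 0.602, 0.0], [0.602, -0.798, -0.0], [0.0, 0.0, -1.0]]
force: [-0.8, -1.6, 0.1]
opening: 0.35
grasp_force: 1.3
```

step_arm(steps=[[0.007, 0, 0, 0, 0, 0, 0.3], [0.014, 0, 0, 0, 0, 0, 0.3], [0.021, 0, 0, 0, 0, 0, 0.3]])

```text
time_s: 7.78
position: [0.5552, -0.1527, 0.0501]
tcp_rot: [[0.797, 0.604, -0.005], [0.604, -0.797, -0.002], [-0.005, -0.001, -1.0]]
force: [-11.5, -13.1, 5.1]
opening: 0.349
grasp_force: 8.4
```

step_arm(steps=[[0.003, 0, 0, 0, 0, 0, 0.3], [0.005, 0, 0, 0, 0, 0, 0.3], [0.005, 0, 0, 0, 0, 0, 0.3]])

```text
time_s: 8.03
position: [0.5553, -0.1527, 0.0501]
tcp_rot: [[0.797, 0.604, -0.006], [0.604, -0.797, -0.002], [-0.007, -0.002, -1.0]]
force: [-10.4, -10.9, 3.6]
opening: 0.351
grasp_force: 7.5
```

step_arm(steps=[[-0.05, 0, 0, 0, 0, 0, 0.3], [-0.15, 0, 0, 0, 0, 0, 0.3], [-0.2, 0, -0.1, 0, 0, 0, 0.3], [-0.25, 0, -0.25, 0, 0, 0, 0.3], [-0.35, 0, -0.4, 0, 0, 0, 0.3], [-0.45, 0, -0.5, 0, 0, 0, 0.3], [-0.5, 0, -0.6, 0, 0, 0, 0.3], [-0.5, 0, -0.6, 0, 0, 0, 0.3]])

```text
time_s: 8.7
position: [0.439, -0.244, 0.2352]
tcp_rot: [[0.8, 0.6, 0.008], [0.6, -0.8, -0.007], [0.002, 0.01, -1.0]]
force: [0.9, -0.1, -0.5]
opening: 0.347
grasp_force: 0.0
```

step_arm(steps=[[-0.1, 0.1, -0.1, 0, 0, 0, 0.3], [-0.1, 0.3, -0.1, 0, 0, 0, 0.3], [-0.1, 0.4, -0.1, 0, 0, 0, 0.3], [-0.1, 0.4, -0.1, 0, 0, 0, 0.3], [-0.1, 0.4, -0.1, 0, 0, 0, 0.3], [-0.1, 0.4, -0.1, 0, 0, 0, 0.3]])

```text
time_s: 9.2
position: [0.4869, -0.3545, 0.2591]
tcp_rot: [[0.799, 0.602, -0.0], [0.602, -0.799, 0.002], [0.001, -0.002, -1.0]]
force: [-0.4, 1.5, 0.6]
opening: 0.348
grasp_force: 0.0
```

Run:
```python
from h import *
c=snap("top","t5.png");i=c["image"][135:265,260:420,::-1]
cv2.imwrite("pics/c5.png",cv2.resize(i,None,fx=4.5,fy=4.5,interpolation=2))
```

```text
(no output)
```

View pics/c5.png

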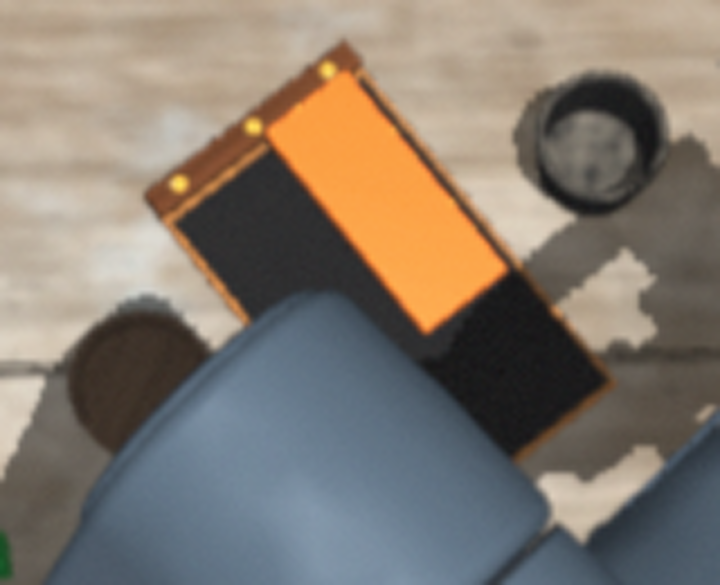

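The stone is flush against the stop and parallel to the board, with corners at (265,130), (348,70), (428,333) and (508,270). I'll check the numbers, then hand in.

Run:
```python
from h import *
c=capture("top")
P=lambda x,y,z: ray(c,260+(x+.5)/4.5-.5,135+(y+.5)/4.5-.5,z)[:2]
o=np.array([.577,-.099]);a=np.radians(37);bx=np.array([np.cos(a),np.sin(a)]);by=np.array([-bx[1],bx[0]])
q=[P(*q,.039) for q in((265,130),(348,70),(428,333),(508,270))];m=sum(q)/4-o;d=q[0]+q[1]-q[2]-q[3]
x,y,w=m@bx,m@by,np.degrees(np.arctan2(d[1],d[0]))-37;print(x,y,w)
if abs(x-.035)<.008 and abs(y)<.052 and abs(w)<4: print(hand_in())
```

```text
0.03466715775015807 -0.03069933553195326 -0.2350317665723054
the job is handed in; nothing more can be done
None
```

The job is handed in: the stone lies flat, orange side up and flush against the stop. The last image puts its centre at 34.7 mm along the board (target 35), 31 mm off the middle line and about 0.2° out of line, and the arm is clear of everything.

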